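# Free the seized wing screw and take out the worn bench pin

## Task

The wing screw that locks the wooden bench pin in its steel holder is seized. Work it loose by rocking it back and forth in small arcs without wrenching it (its brass collar must not be twisted out), turn it counter-clockwise to its open stop and leave it open, then draw the worn pin straight out of the holder and lay it flat in the plain undivided tray. Do not drop or throw the pin, and leave everything else where it is.

Things in the scene. Friction and masses are not known exactly. Their poses are not given: they have to be found in the camera images.
- clamp: steel bench-pin holder, fixed: foot 100 x 120 x 6 mm, block 70 (x) x 84 (y) x 58 mm high. Origin on the bench under the block's centre, on the wing screw's axis; the pin is drawn out along its -x; z up. Slot 47 mm wide, floor 24 mm and roof 42 mm above the bench, open at both ends. A tongue 34 mm wide under the pin reaches 65 mm in front of the origin.
- wing_mid (a point): middle of the dark steel wing knob on the holder, 87 mm above the bench, on its vertical turning axis. A flat upright blade, 52 mm long along this point's x, 10 mm thick along its y, 26 mm high (top 100 mm above the bench), on a hub 26 mm across whose top is 71 mm above the bench. Pinch the two flat faces from above.
- knob (a joint): turn of the wing knob, rad, positive counter-clockwise from above (loosening); near 0 at the start, blade along the holder's x. Seized, it moves only about 0.52 rad from stop to stop; the middle of this arc lies anywhere within 0.22 of 0. Once free it turns easily (0.05 N m) to its open stop at 1.45 and stays where left; it lifts the locking plunger 14 mm per rad, clear of the pin above 0.9.
- screw_axis (a point): point on the screw's axis at the collar's top, 63 mm above the bench. Packed grit lets go a little each time the knob is kept pressed against one stop for about half a second, then against the other: loosening stroke first, three loosening strokes with two tightening ones between. On the last, held as long, the stop gives way by itself and the knob goes on turning.
- collar (a joint): twist, rad, of the brass collar (38 mm across) under the wing knob, 0 at rest. The seized knob's stops bear on it: it winds up like a spring of 6 N m per rad, so a stop is felt as a torque about the vertical; 0.15 to 0.3 N m (0.025 to 0.05 rad) is enough. Beyond 0.10 rad (0.6 N m) either way it is torn out and the job is lost.
- pin_mid (a point): centre of the wooden bench pin, half-way up: flat bar 155 (x) x 44 (y) x 16 (z) mm, about 90 g, x towards its tail in the slot. At the start level, centre 32 mm above the bench, front 100 mm outside the block; front 30 mm split into two prongs. The locking plunger stands in a hole in its tail (2 mm play). The tail leaves the block after 55 mm of travel along the holder's -x.
- pin_neck (a point): where the pin is best pinched across its 44 mm width: on its centre line, half-way up, 35 mm in front of its centre (pin x = -35 mm), solid wood from 15 mm ahead of here to 20 mm behind, nothing under the sides but the holder's foot, 30 mm farther back.
- tray: plain open plywood tray without partitions, 200 (x) x 170 (y) x 20 mm high outside, walls and floor 5 mm, fixed. Origin at the centre of its underside, on the bench; z up.
- sorter: tray of the same size divided in six, fixed; not used.
- jar: small glass jar 36 mm in diameter, 45 mm high, loose beside the holder; origin at the centre of its underside. Leave alone.
- loupe: black ring-shaped loupe 34 mm in diameter, 24 mm high, loose beside the holder; origin at the centre of its underside. Leave alone.
- weight: brass weight with a button top, 32 mm in diameter, 43 mm high, loose beside the holder; origin at the centre of its underside. Leave alone.
- hammer: hammer lying beyond the holder. Leave alone.
- driver: screwdriver lying beyond the holder. Leave alone.
- file: flat file with a wooden handle lying beyond the holder. Leave alone.
- anvil: loose steel bench block 70 x 70 x 22 mm near the robot; origin at the centre of its underside. Leave alone.
Not all that is in view belongs to the job. Leave any turquoise look-alike of the clamp alone. Leave any purple look-alike of the part that bears pin_mid alone.

How it is judged (in metres and radians):
On the way, in this order (a step that is already met when the one before it is completed fails the run):
1. the wing screw has broken free and is turned open (beyond 1.1 rad) (value of joint knob above 1.1 rad), for 0.2 s.
2. the pin is drawn out of the holder along its slot (x of pin_mid in the frame of clamp below -0.114 m and value of joint knob above 1.1 rad), for 0.1 s.
At the end, for the whole second after the job is handed in: The wing screw stands open (beyond 1.1 rad); the pin lies flat on the plain tray's floor (within 0.1 rad of level, wholly inside its walls), at rest (value of joint knob above 1.1 rad and x of pin_mid in the frame of tray between -0.04 and 0.04 m and y of pin_mid in the frame of tray between -0.06 and 0.06 m and height (world z) of pin_mid below 0.018 m and (angle between pin_mid's own z axis and vertical below 0.1 rad or angle between pin_mid's own z axis and vertical above 3.04 rad) and linear speed of pin below 0.02 m/s); the robot touches nothing.
It fails at once if the brass collar is twisted by more than 0.10 rad (0.6 N m) (value of joint collar above 0.1 rad or value of joint collar below -0.1 rad).
It fails at once if the pin is dropped or thrown (faster than 0.9 m/s) (linear speed of pin above 0.9 m/s).
It fails at once if a bystander is moved by more than 30 mm (distance of any of jar, loupe, weight, hammer, driver, file, anvil from where it was at the start of the episode above 0.03 m).
It also fails if it takes over 72 s, if anything falls off the work surface, if the arm or the gripper's body presses on something with over 40 N, if the wrist force passes 120 N, or if a joint passes its speed limit or range.

## Robot

A 6-joint arm with a two-finger parallel gripper is mounted at the origin on the work surface. World frame = base frame: x ahead of the robot, y to its left, z up, the work surface at z = 0. Lengths are in mm, angles in rad, forces in N, time in s.
With the tool pointing down it reaches from about 350 to 800 mm from the base axis. Payload 7.3 kg.
Tool frame: the origin (TCP) lies between the finger pads; the fingertips stand 25 mm ahead of it and the grasp point (between the pads) lies 6 mm ahead of it (ctrl.tips_ahead is the distance from the TCP to the fingertips, in mm); x points along the fingers, z is the direction in which the jaws open and shut, and the axes are right-handed (so a half turn about x gives the same grasp; the last joint's range is limited). The gripper opens to 85 mm and grips with 20 to 120 N. Pads are 22 mm wide; open, the fingers measure 114 mm over their backs; the gripper's body (76 mm by 85 mm) begins 54 mm behind the grasp point. The pads swing forward as they close: fully open they stand 13 mm farther back than shut.
Start: joints at [1.055, 0.342, 1.524, -0, 1.275, -0.146], TCP at [189.736, 489.533, 256.322] pointing down, gripper open.
Joint ranges: [-2.53, 2.53], [-0.77, 2.02], [0.04, 2.7], [-1, 4.14], [0.28, 2.66], [-3.11, 3.11]. Speed limits (rad/s): [2.57, 2.57, 3.14, 3.14, 3.14, 3.14].

## Interface

Orientations are given as a unit quaternion [x, y, z, w].
In Python, from bench import ctrl gives the robot as it stands.
- The arm moves only by the shell command python3 -m creep 'ROWS' [OPENING] [FORCE]. ROWS is JSON, a list of rows, each a list of 2 entries, a list of its own where there are three numbers: the shift along the tool's x, y, z in mm, then the turn, a rotation vector about the tool's x, y, z in degrees. A call has 1 to 12 rows; each row shifts and turns the commanded pose from where the row before left it, along the tool's axes as they then stand; what a row does not reach is not made up. A row lasts 1/10 s, in which the tool goes at most 50 mm and 8.59 degrees, less where a joint would pass 70% of its speed; a pose out of reach is approached as far as the arm can. A call is refused whole if a number of a shift passes 50 or a number of a turn 8.59, either way. A call with a gripper value outside its range is refused whole. OPENING is the gripper command: -1 is fully open, 1 is shut, values between are in proportion, set as the call begins (- or left out, the last holds). The fingers move at their own pace and stop on an object; FORCE is the grip in N (left out, the last holds). Time passes only in rows, so rows that do not move let the fingers close. It gives the time, the measured TCP pose, the force and the opening at its end, in the units of the state.
- ctrl.observe(): the state, without advancing time (a new reading comes with each control period).
- ctrl.get_image(name): name is "scene" or "top" or "wrist"; returns a dict with "image" (420x560x3 uint8, red, green, blue), "mtx" (3x3 intrinsics, pixels), "R" (3x3) and "t" (3): a world point X has camera coordinates R X + t. Camera axes: x right, y down, z forward; pixel columns grow to the right and rows downward; lengths in mm; the calibration is good to about 2 mm. The wrist camera is an equidistant fisheye: a pixel r from the principal point sees the ray r / f radians off the axis. A picture is of the moment at which its call begins. There is no depth.
- ctrl.sign_off(): hands the job in, once; it reports no verdict.
Trained networks look in a picture, given as the dict that the camera call returned (one of the last four; its "shot" number tells which), for a name from the list of things; names that differ only in an ending like _2 or _b are one class to them, and where a whole thing is asked for, a point or a joint stands for the part that bears it (a point fixed in the world has none). Each returns a list of dicts, best first, with "score" (0 to 1); they miss things now and then, are a little off and sometimes report something else, mostly with a low value. They report only what shows in the picture. A call takes as long as a camera call. They do not tell look-alikes from the thing itself.
- ctrl.look_for(picture, query): "position" ([row, column] in pixels, amid what is visible of it).
The state is a dict: "clock": time; "joint_positions": joint angles; "qd": joint speeds; "joint_efforts": joint torques, N m; "ee_pos": TCP position; "tcp_rot": TCP orientation; "contact_force": force on the tool from outside, world axes, zero at the start; "ft_torque": the same for the moment, N m; "finger_gap": finger opening in mm.
Only numpy, scipy, OpenCV 4.12 (cv2) and the standard library are available. Lean on these libraries where they do the work, as an engineer would, in place of code of your own. Each camera call takes 0.05 s, during which the arm holds its last target.

## Working session

There is one attempt and no reset: what is moved stays moved. The work goes in short steps, Python scripts to look and compute and a shell command to move; the robot and the scene stay as the last step left them, time stands still between calls to the robot, and variables do not carry over. Pictures are saved under pics/ and viewed, and the job is handed in when it is done.

```bash
ls; mkdir -p pics
cat > h.py <<'E'
import numpy as np, cv2
from bench import ctrl
def save(p,n): cv2.imwrite('pics/'+n,np.ascontiguousarray(p["image"][:,:,::-1]))
E
python3 - <<'E'
from h import *
print(ctrl.observe())
for n in("scene","top"):
    p=ctrl.get_image(n); save(p,n+'0.png'); print(n,np.array(p["mtx"]).tolist(),np.array(p["R"]).round(4).tolist(),np.array(p["t"]).round(1).tolist())
    for q in("clamp","wing_mid","pin_mid","pin_neck","tray","sorter","jar","loupe","weight","anvil"):
        print(q,[(np.round(d["position"],1).tolist(),round(d["score"],2)) for d in ctrl.look_for(p,q)[:3]])
E
```

```text
pics
{'clock': 0.0, 'joint_positions': array([ 1.05498738e+00,  3.42754600e-01,  1.52505319e+00, -7.05436641e-06,
        1.27538490e+00, -1.45971363e-01]), 'qd': array([-0.00095615,  0.00149429,  0.0004904 , -0.00320177,  0.00057523,
       -0.00011835]), 'joint_efforts': array([ 7.21232755e-05, -4.33687055e+01, -2.46009761e+01, -1.41356390e-04,
        7.98570458e-03,  5.37211619e-06]), 'ee_pos': array([189.54943396, 489.18701298, 255.59675783]), 'tcp_rot': array([-0.39979321,  0.58391557,  0.39929222,  0.58290113]), 'contact_force': array([-0.49028834, -0.03928863, -0.35538225]), 'ft_torque': array([ 0.01864757,  0.00261202, -0.03287988]), 'finger_gap': 85.43156587351142}
scene [[500.5882738738974, 0.0, 281.2320182265302], [0.0, 500.5882738738974, 208.43094772038248], [0.0, 0.0, 1.0]] [[0.5432, 0.8395, 0.0147], [0.5887, -0.3683, -0.7195], [-0.5986, 0.3995, -0.6943]] [-394.4, -233.1, 1487.7]
clamp [([144.3, 287.4], 0.78), ([252.9, 266.1], 0.77), ([274.7, 233.3], 0.42)]
wing_mid [([125.0, 288.0], 0.52), ([230.0, 268.5], 0.47), ([270.2, 375.9], 0.21)]
pin_mid [([220.0, 246.1], 0.95),
[... 321 characters left out ...]
.2, 137.6], 0.91), ([188.7, 332.3], 0.65), ([254.3, 264.1], 0.55)]
top [[451.8637040687782, 0.0, 282.76287487578605], [0.0, 451.8637040687782, 216.79833062298496], [0.0, 0.0, 1.0]] [[0.0283, -0.9995, 0.0118], [-0.9983, -0.0289, -0.0509], [0.0512, -0.0104, -0.9986]] [69.1, 541.1, 1308.7]
clamp [([300.9, 209.0], 0.93)]
wing_mid [([191.0, 303.8], 0.45)]
pin_mid [([220.5, 300.0], 0.73), ([192.0, 143.1], 0.59)]
pin_neck [([223.5, 299.2], 0.93), ([193.2, 142.0], 0.69), ([183.9, 263.4], 0.55)]
tray [([226.6, 212.0], 0.76)]
sorter [([225.5, 409.6], 0.89)]
jar [([182.0, 263.4], 0.61)]
loupe [([187.9, 333.4], 0.51), ([139.9, 235.9], 0.38)]
weight [([218.0, 301.9], 0.24)]
anvil [([286.2, 367.8], 0.96)]
```

View pics/scene0.png

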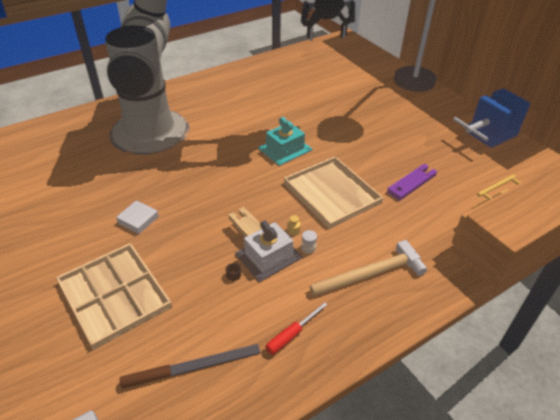

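View pics/top0.png

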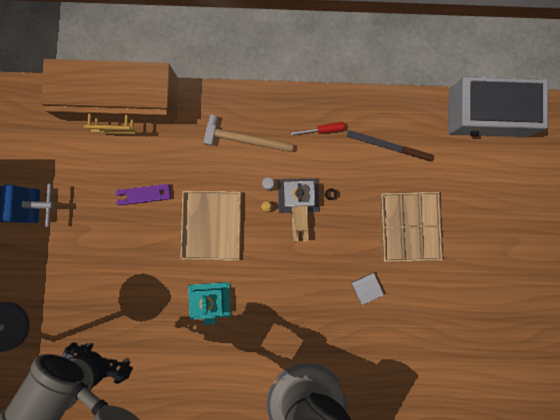

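Steel holder: top (193,300), scene (250,268). The turquoise look-alike is at top (301,209), scene (144,287). The real pin is wooden, at top (220,300), and the purple one at top (193,143) is a look-alike. The plain tray is at top (226,212) and the divided sorter at top (226,410). Next I'll enlarge the crop to confirm.

Run:
```python
from h import *
p=ctrl.get_image("top"); c=p["image"][160:260,170:350]; 
a=cv2.resize(c,None,fx=4.4,fy=4.4,interpolation=cv2.INTER_CUBIC); cv2.imwrite('pics/top1.png',a[:,:,::-1])
p=ctrl.get_image("scene"); c=p["image"][190:290,210:340]
a=cv2.resize(c,None,fx=6,fy=6,interpolation=cv2.INTER_CUBIC); cv2.imwrite('pics/scene1.png',a[:,:,::-1])
```

```text
(no output)
```

View pics/top1.png

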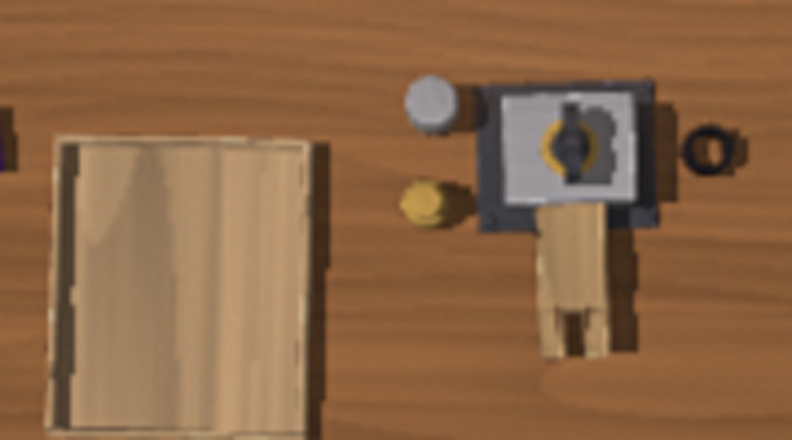

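View pics/scene1.png

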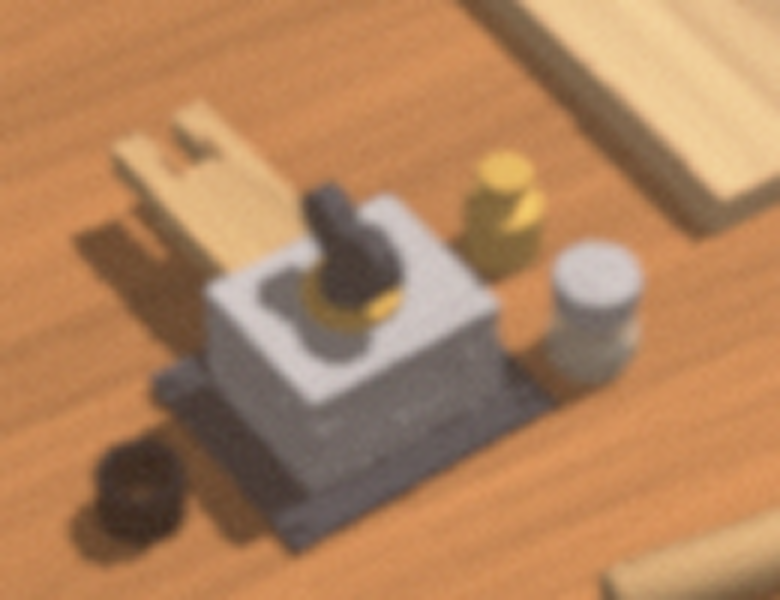

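The crop shows the grey steel holder with its dark blade at crop (572,145), the brass collar under it, and the wooden pin pointing at the robot. The plain tray is to the left. Now I'll compute the geometry.

```bash
cat >> h.py <<'E'
def unproj(p,uv,z):
    K,R,t=map(np.array,(p["mtx"],p["R"],p["t"])); t=t.ravel()
    out=[]
    for u,v in uv:
        d=R.T@np.linalg.inv(K)@[u,v,1]; c=-R.T@t
        out.append(c+d*(z-c[2])/d[2])
    return np.array(out)
def proj(p,X):
    K,R,t=map(np.array,(p["mtx"],p["R"],p["t"])); c=np.array(X)@R.T+t.ravel(); q=c@K.T
    return q[:,:2]/q[:,2:]
E
python3 - <<'E'
from h import *
p=ctrl.get_image("top"); q=ctrl.get_image("scene")
f=lambda L:[((u+.5)/4.4-.5+170,(v+.5)/4.4-.5+160) for u,v in L]
g=lambda L:[((u+.5)/6-.5+210,(v+.5)/6-.5+190) for u,v in L]
a=unproj(p,f([(502,95),(634,92),(637,203),(503,203)]),58); print('block',a.round(1).tolist(),a.mean(0))
a=unproj(p,f([(479,83),(655,80),(660,228),(480,231)]),6); print('foot',a.round(1).tolist(),a.mean(0))
a=unproj(p,f([(572,102),(573,184)]),100); print('blade',a.round(1).tolist(),a.mean(0))
a=unproj(p,f([(538,206),(605,203),(608,356),(543,357)]),40); print('pin',a.round(1).tolist())
a=unproj(p,f([(57,137),(312,142),(305,431),(47,431)]),20); print('tray',a.round(1).tolist(),a.mean(0))
a=unproj(q,g([(208,290),(388,195),(498,300),(318,402)]),58); print('block s',a.round(1).tolist(),a.mean(0))
a=unproj(q,g([(325,190),(385,255)]),100);print('blade s',a.round(1).tolist())
E
```

```text
block [[637.8, 85.2, 58.0], [642.3, 0.1, 58.0], [570.5, -3.6, 58.0], [568.0, 82.6, 58.0]] [604.62575595  41.0606402   58.        ]
foot [[652.2, 100.3, 6.0], [657.8, -17.9, 6.0], [558.2, -23.6, 6.0], [552.7, 96.8, 6.0]] [605.22139732  38.92197795   6.        ]
blade [[629.2, 41.9, 100.0], [577.9, 39.9, 100.0]] [603.55766226  40.86497974 100.        ]
pin [[568.0, 59.5, 40.0], [571.3, 15.8, 40.0], [471.6, 11.3, 40.0], [469.8, 53.6, 40.0]]
tray [[606.0, 378.5, 20.0], [607.7, 209.8, 20.0], [416.7, 208.1, 20.0], [412.0, 377.3, 20.0]] [510.61854958 293.42997442  20.        ]
block s [[576.4, -1.2, 58.0], [570.2, 80.9, 58.0], [637.1, 86.2, 58.0], [643.8, 5.0, 58.0]] [606.85724632  42.7373968   58.        ]
blade s [[590.7, 40.8, 100.0], [629.3, 42.0, 100.0]]
```

```bash
cat >> h.py <<'E'
from scipy.spatial.transform import Rotation as Ro
def plan(tgt,yaw):
    """jaw (tool z) axis: world y rotated by yaw. prints shift in tool axes and turns"""
    s=ctrl.observe(); R=Ro.from_quat(s["tcp_rot"]).as_matrix()
    zj=R[:,2]; cur=np.arctan2(zj[1],zj[0])-np.pi/2
    dy=(yaw-cur+np.pi/2)%np.pi-np.pi/2
    print('t',round(s["clock"],2),'pos',s["ee_pos"].round(1),'down',R[:,0].round(3),'jawyaw deg',np.degrees(cur).round(2),'gap',round(s["finger_gap"],1))
    if tgt is not None: print('shift tool',(R.T@(np.array(tgt)-s["ee_pos"])).round(1),'turn about tool x deg',-np.degrees(dy).round(2))
    print('F',s["contact_force"].round(1),'M',s["ft_torque"].round(3),'q',s["joint_positions"].round(2))
E
python3 - <<'E'
from h import *
print(ctrl.tips_ahead)
plan([604.5,41,200],0.055)
E
```

```text
25.0
t 1.3 pos [189.7 489.5 256.3] down [ 0.  0. -1.] jawyaw deg -21.19 gap 85.4
shift tool [  56.3 -548.8 -268.3] turn about tool x deg -24.34
F [ 0.1  0.9 -0.1] M [ 0.026 -0.017  0.008] q [ 1.05  0.34  1.52 -0.    1.28 -0.15]
```

```bash
python3 -m creep '[[[0,-28,-13],[0,0,0]],[[0,-28,-13],[0,0,0]],[[0,-28,-13],[0,0,0]],[[0,-28,-13],[0,0,0]],[[0,-28,-13],[0,0,0]],[[0,-28,-13],[0,0,0]],[[0,-28,-13],[0,0,0]],[[0,-28,-13],[0,0,0]],[[0,-28,-13],[0,0,0]],[[0,-28,-13],[0,0,0]]]' && python3 -m creep '[[[0,-28,-14],[0,0,0]],[[0,-28,-14],[0,0,0]],[[0,-28,-14],[0,0,0]],[[0,-28,-14],[0,0,0]],[[0,-28,-14],[0,0,0]],[[0,-28,-14],[0,0,0]],[[0,-28,-14],[0,0,0]],[[0,-28,-14],[0,0,0]],[[0,-28,-14],[0,0,0]],[[0,-28,-14],[0,0,0]]]'
python3 - <<'E'
from h import *
plan([604.5,41,200],0.055)
E
```

```text
clock: 2.3
ee_pos: [404.6, 266.1, 256.4]
tcp_rot: [-0.4, 0.583, 0.4, 0.584]
contact_force: [-0.2, 0.2, -0.6]
finger_gap: 85.3
clock: 3.3
ee_pos: [615.1, 34.3, 256.2]
tcp_rot: [-0.399, 0.583, 0.4, 0.583]
contact_force: [0.2, 0.4, -0.3]
finger_gap: 85.7
t 3.3 pos [615.1  34.3 256.2] down [ 0.  0. -1.] jawyaw deg -21.19 gap 85.7
shift tool [56.2 12.3  2.4] turn about tool x deg -24.35
F [ 0.2  0.4 -0.3] M [ 0.065  0.012 -0.016] q [-0.07  0.51  1.25  0.    1.37 -1.27]
```

```bash
python3 -m creep '[[[0,12.3,2.4],[0,0,0]],[[0,0,0],[8.5,0,0]],[[0,0,0],[8.5,0,0]],[[0,0,0],[8.5,0,0]],[[0,0,0],[8.5,0,0]],[[0,0,0],[8.5,0,0]],[[0,0,0],[8.5,0,0]],[[0,0,0],[8.5,0,0]],[[0,0,0],[8.5,0,0]],[[0,0,0],[8.5,0,0]]]' && python3 -m creep '[[[0,0,0],[8.5,0,0]],[[0,0,0],[8.5,0,0]],[[0,0,0],[8.5,0,0]],[[0,0,0],[8.5,0,0]],[[0,0,0],[8.5,0,0]],[[0,0,0],[8.5,0,0]],[[0,0,0],[8.5,0,0]],[[0,0,0],[8.5,0,0]],[[0,0,0],[8.5,0,0]],[[0,0,0],[2.6,0,0]],[[0,0,0],[0,0,0]]]'
python3 - <<'E'
from h import *
plan([604.5,41,200],0.055)
p=ctrl.get_image("wrist"); save(p,'w0.png'); print({k:np.array(p[k]).round(3).tolist() for k in("mtx","R","t")})
for q in("wing_mid","pin_mid","screw_axis","clamp"): print(q,[(np.round(d["position"],1).tolist(),round(d["score"],2)) for d in ctrl.look_for(p,q)[:3]])
E
```

```text
clock: 4.3
ee_pos: [603.7, 42.1, 256.2]
tcp_rot: [0.05, 0.705, -0.05, 0.705]
contact_force: [-0.5, -0.4, 0.3]
finger_gap: 85.2
clock: 5.4
ee_pos: [603.7, 42.1, 256.2]
tcp_rot: [0.486, 0.514, -0.486, 0.514]
contact_force: [0.1, -0.9, -0.3]
finger_gap: 85.2
t 5.4 pos [603.7  42.1 256.2] down [-0.  0. -1.] jawyaw deg -176.8 gap 85.2
shift tool [56.2  0.8  1.1] turn about tool x deg 0.05
F [ 0.1 -0.9 -0.3] M [-0.038  0.007  0.049] q [-0.06  0.49  1.29  0.    1.36  1.46]
{'mtx': [[325.192, 0.0, 283.05], [0.0, 325.192, 205.08], [0.0, 0.0, 1.0]], 'R': [[0.056, -0.998, -0.0], [-0.961, -0.054, 0.272], [-0.272, -0.015, -0.962]], 't': [7.634, 546.693, 544.67]}
wing_mid [([189.8, 286.4], 0.94), ([393.9, 106.9], 0.91), ([174.0, 284.5], 0.24)]
pin_mid [([172.2, 11.2], 0.91), ([249.1, 285.6], 0.77), ([66.9, 487.2], 0.36)]
screw_axis [([173.8, 282.2], 0.76), ([382.0, 119.4], 0.66)]
clamp [([379.9, 120.5], 0.93), ([175.0, 284.1], 0.56), ([204.4, 205.7], 0.2)]
```

View pics/w0.png

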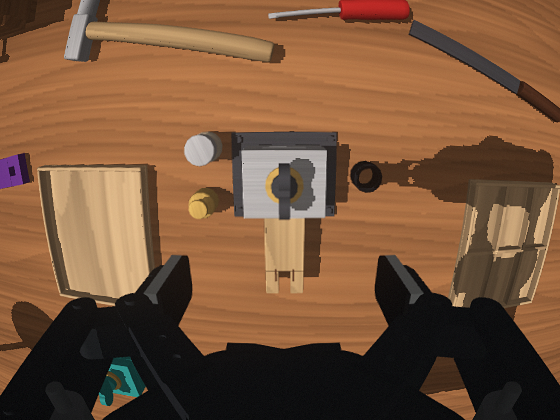

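The wrist view shows the steel holder's blade at (284,190), with top edges at rows 163 to 220. The pin is below it, at (284,255). The fingers straddle them.

```bash
cat >> h.py <<'E'
def unfish(p,uv,z):
    K,R,t=map(np.array,(p["mtx"],p["R"],p["t"])); t=t.ravel(); c=-R.T@t; o=[]
    for u,v in uv:
        x,y=(u-K[0,2])/K[0,0],(v-K[1,2])/K[1,1]; r=np.hypot(x,y)+1e-9
        d=R.T@[x/r*np.sin(r),y/r*np.sin(r),np.cos(r)]
        o.append(c+d*(z-c[2])/d[2])
    return np.array(o)
E
python3 - <<'E'
from h import *
p=ctrl.get_image("wrist")
print('blade',unfish(p,[(284.3,163.5),(284.8,220)],100).round(1).tolist())
print('pin front corners',unfish(p,[(266,292),(303,292)],40).round(1).tolist(), 'at block',unfish(p,[(264,219),(305,219)],40).round(1).tolist())
print('block front',unfish(p,[(236,218),(336,218)],58).round(1).tolist(),'back',unfish(p,[(242,150),(327,150)],58).round(1).tolist())
print('tray',unfish(p,[(40,167),(154,166),(161,292),(62,296)],20).round(1).tolist())
a=cv2.resize(p["image"][120:300,190:380],None,fx=3.2,fy=3.2,interpolation=cv2.INTER_CUBIC); cv2.imwrite('pics/w1.png',a[:,:,::-1])
E
```

```text
blade [[632.0, 42.1, 100.0], [581.4, 38.7, 100.0]]
pin front corners [[469.6, 54.2, 40.0], [472.1, 10.2, 40.0]] at block [[561.3, 59.8, 40.0], [563.9, 15.3, 40.0]]
block front [[566.6, 88.1, 58.0], [572.5, -15.2, 58.0]] back [[637.1, 83.8, 58.0], [641.9, 0.5, 58.0]]
tray [[607.4, 372.9, 20.0], [611.1, 192.3, 20.0], [443.2, 195.1, 20.0], [407.1, 372.8, 20.0]]
```

View pics/w1.png

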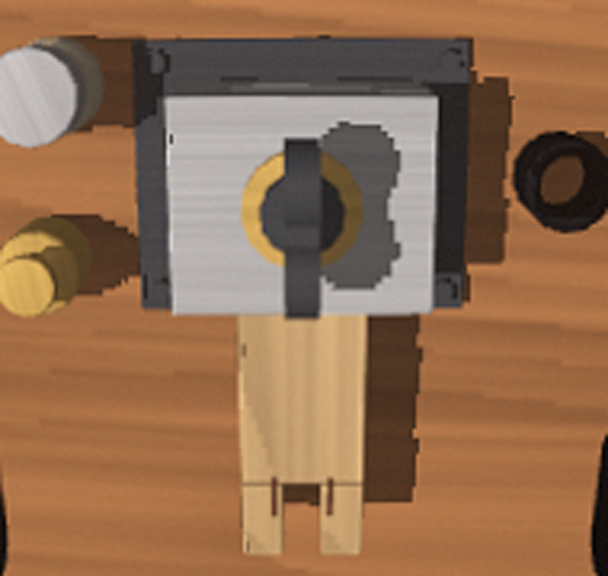

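```bash
python3 -m creep '[[[20,1.5,1.5],[0,0,0]],[[20,0,0],[0,0,0]],[[20,0,0],[0,0,0]],[[20,0,0],[0,0,0]],[[20,0,0],[0,0,0]],[[20,0,0],[0,0,0]],[[15,0,0],[0,0,0]],[[10,0,0],[0,0,0]],[[6,0,0],[0,0,0]],[[4,0,0],[0,0,0]],[[0,0,0],[0,0,0]]]' 0.2 60
python3 - <<'E'
from h import *
plan([605.3,40.7,101],0.055)
p=ctrl.get_image("wrist"); save(p,'w2.png')
E
```

```text
clock: 6.8
ee_pos: [605.3, 40.7, 101.3]
tcp_rot: [0.486, 0.514, -0.486, 0.514]
contact_force: [0.0, -1.0, -0.1]
finger_gap: 34.3
t 6.8 pos [605.3  40.7 101.3] down [ 0.  0. -1.] jawyaw deg -176.78 gap 34.3
shift tool [ 0.3 -0.  -0. ] turn about tool x deg 0.07
F [ 0.  -1.  -0.1] M [-0.024 -0.034 -0.002] q [-0.06  0.64  1.48  0.    1.02  1.46]
```

View pics/w2.png

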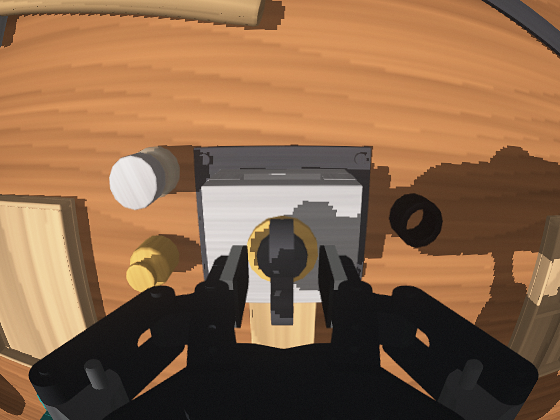

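The blade at (283,270) sits midway between the pads at (242,285) and (325,285). I'll close on it.

```bash
python3 -m creep '[[[0,0,0],[0,0,0]],[[0,0,0],[0,0,0]],[[0,0,0],[0,0,0]],[[0,0,0],[0,0,0]],[[0,0,0],[0,0,0]],[[0,0,0],[0,0,0]]]' 1 60
python3 - <<'E'
from h import *
plan([605.3,40.7,101],0.055)
E
```

```text
clock: 7.45
ee_pos: [605.6, 41.2, 102.2]
tcp_rot: [0.486, 0.514, -0.485, 0.514]
contact_force: [-1.6, 4.4, 5.6]
finger_gap: 8.2
t 7.45 pos [605.6  41.2 102.2] down [ 0.001  0.001 -1.   ] jawyaw deg -176.78 gap 8.2
shift tool [ 1.2 -0.4  0.5] turn about tool x deg 0.07
F [-1.6  4.4  5.6] M [ 0.671  0.176 -0.012] q [-0.06  0.64  1.48  0.    1.02  1.46]
```

```bash
cat > s.py <<'E'
from h import *
s=ctrl.observe(); R=Ro.from_quat(s["tcp_rot"]).as_matrix(); z=R[:,2]
cur=np.degrees(np.arctan2(z[1],z[0])-np.pi/2)
print('t',round(s["clock"],2),'knobyaw',round(cur+180-3.2 if cur<-100 else cur-3.2,2),'Mz',s["ft_torque"][2].round(3),'M',s["ft_torque"].round(2),'F',s["contact_force"].round(1),'pos',s["ee_pos"].round(1),'gap',round(s["finger_gap"],1))
E
python3 -m creep '[[[-1,0,0],[-1,0,0]],[[0,0,0],[-1,0,0]],[[0,0,0],[0,0,0]]]'; python3 s.py
```

```text
clock: 7.75
ee_pos: [605.6, 41.2, 102.2]
tcp_rot: [0.477, 0.522, -0.476, 0.523]
contact_force: [1.3, 3.9, 0.7]
finger_gap: 8.6
t 7.75 knobyaw 2.08 Mz -0.027 M [ 0.76 -0.25 -0.03] F [1.3 3.9 0.7] pos [605.6  41.2 102.2] gap 8.6
```

```bash
python3 -m creep '[[[0,0,-0.5],[-1.5,0,0]],[[0,0,0],[-1.5,0,0]]]'; python3 s.py;  python3 -m creep '[[[0,0,0],[-1.5,0,0]],[[0,0,0],[0,0,0]]]'; python3 s.py
```

```text
clock: 7.95
ee_pos: [605.6, 41.3, 102.2]
tcp_rot: [0.463, 0.535, -0.462, 0.535]
contact_force: [3.2, 4.0, 0.0]
finger_gap: 8.8
t 7.95 knobyaw 5.15 Mz -0.149 M [ 0.62 -0.45 -0.15] F [3.2 4.  0. ] pos [605.6  41.3 102.2] gap 8.8
clock: 8.15
ee_pos: [605.6, 41.3, 102.2]
tcp_rot: [0.456, 0.541, -0.455, 0.541]
contact_force: [3.6, 4.2, -1.9]
finger_gap: 8.8
t 8.15 knobyaw 6.63 Mz -0.012 M [ 0.66 -0.59 -0.01] F [ 3.6  4.2 -1.9] pos [605.6  41.3 102.2] gap 8.8
```

```bash
for i in 1; do python3 -m creep '[[[0,0,0],[-1.5,0,0]],[[0,0,0],[0,0,0]]]'>/dev/null; python3 s.py;  python3 -m creep '[[[0,0,0],[-1.5,0,0]],[[0,0,0],[0,0,0]]]' >/dev/null; python3 s.py; done
```

```text
t 8.35 knobyaw 8.13 Mz -0.048 M [ 0.66 -0.56 -0.05] F [ 3.3  4.3 -0.9] pos [605.6  41.4 102.2] gap 8.7
t 8.55 knobyaw 9.63 Mz 0.013 M [ 0.64 -0.54  0.01] F [ 3.5  5.5 -1.7] pos [605.6  41.4 102.2] gap 8.6
```

```bash
python3 -m creep '[[[0,0,0],[-1.5,0,0]],[[0,0,0],[0,0,0]]]'>/dev/null; python3 s.py;  python3 -m creep '[[[0,0,0],[-1.5,0,0]],[[0,0,0],[0,0,0]]]' >/dev/null; python3 s.py
```

```text
t 8.75 knobyaw 11.14 Mz 0.103 M [ 0.72 -0.58  0.1 ] F [ 3.1  4.3 -1.1] pos [605.6  41.4 102.2] gap 8.8
t 8.95 knobyaw 12.64 Mz 0.006 M [ 0.7  -0.53  0.01] F [ 2.3  5.3 -1.2] pos [605.6  41.4 102.2] gap 8.7
```

```bash
python3 -m creep '[[[0,0,0],[-1.5,0,0]],[[0,0,0],[0,0,0]]]'>/dev/null; python3 s.py;  python3 -m creep '[[[0,0,0],[-1.5,0,0]],[[0,0,0],[0,0,0]]]' >/dev/null; python3 s.py
```

```text
t 9.15 knobyaw 14.13 Mz 0.035 M [ 0.73 -0.58  0.04] F [ 3.7  5.1 -1.9] pos [605.5  41.4 102.2] gap 8.6
t 9.35 knobyaw 15.62 Mz -0.084 M [ 0.74 -0.61 -0.08] F [ 3.5  4.7 -1.5] pos [605.5  41.5 102.2] gap 8.7
```

```bash
python3 -m creep '[[[0,0,0],[-1,0,0]],[[0,0,0],[0,0,0]]]'>/dev/null; python3 s.py;  python3 -m creep '[[[0,0,0],[-1,0,0]],[[0,0,0],[0,0,0]]]' >/dev/null; python3 s.py
```

```text
t 9.55 knobyaw 16.6 Mz -0.152 M [ 0.76 -0.59 -0.15] F [ 2.5  5.1 -1.8] pos [605.5  41.5 102.2] gap 8.5
t 9.75 knobyaw 17.6 Mz -0.218 M [ 0.78 -0.59 -0.22] F [ 2.4  4.7 -2. ] pos [605.5  41.5 102.2] gap 9.0
```

```bash
python3 -m creep '[[[0,0,0],[-0.3,0,0]],[[0,0,0],[0,0,0]],[[0,0,0],[0,0,0]]]'>/dev/null; python3 s.py;python3 -m creep '[[[0,0,0],[0,0,0]],[[0,0,0],[0,0,0]]]'>/dev/null; python3 s.py;python3 -m creep '[[[0,0,0],[0,0,0]],[[0,0,0],[0,0,0]],[[0,0,0],[0,0,0]]]'>/dev/null; python3 s.py
```

```text
t 10.05 knobyaw 17.87 Mz -0.26 M [ 0.7  -0.58 -0.26] F [ 3.4  5.8 -1.7] pos [605.5  41.5 102.2] gap 8.5
t 10.25 knobyaw 17.87 Mz -0.237 M [ 0.68 -0.56 -0.24] F [ 2.7  5.9 -1.8] pos [605.5  41.6 102.2] gap 8.8
t 10.55 knobyaw 17.87 Mz -0.229 M [ 0.7  -0.51 -0.23] F [ 2.2  5.  -1.7] pos [605.5  41.5 102.2] gap 8.9
```

```bash
python3 -m creep '[[[0,0,0],[3,0,0]],[[0,0,0],[5,0,0]],[[0,0,0],[5,0,0]],[[0,0,0],[5,0,0]],[[0,0,0],[5,0,0]],[[0,0,0],[4,0,0]],[[0,0,0],[0,0,0]]]'>/dev/null; python3 s.py;python3 -m creep '[[[0,0,0],[1.5,0,0]],[[0,0,0],[1.5,0,0]],[[0,0,0],[0,0,0]]]'>/dev/null; python3 s.py
```

```text
t 11.25 knobyaw -9.15 Mz 0.026 M [ 0.43 -0.63  0.03] F [ 3.8  3.5 -0.9] pos [605.6  41.1 102.2] gap 8.6
t 11.55 knobyaw -12.22 Mz 0.052 M [ 0.39 -0.83  0.05] F [ 4.6  2.1 -3.5] pos [605.5  41.  102.2] gap 8.7
```

```bash
python3 -m creep '[[[0,0,0],[1,0,0]],[[0,0,0],[1,0,0]],[[0,0,0],[0,0,0]]]'>/dev/null; python3 s.py
```

```text
t 11.85 knobyaw -14.22 Mz -0.085 M [ 0.35 -0.77 -0.08] F [ 4.2  2.4 -3.5] pos [605.5  41.  102.3] gap 8.9
```

```bash
python3 -m creep '[[[0,0,0],[1,0,0]],[[0,0,0],[0,0,0]]]'>/dev/null; python3 s.py; python3 -m creep '[[[0,0,0],[1,0,0]],[[0,0,0],[0,0,0]]]'>/dev/null; python3 s.py
```

```text
t 12.05 knobyaw -15.21 Mz -0.103 M [ 0.3  -0.77 -0.1 ] F [ 4.9  2.5 -2.9] pos [605.5  41.  102.2] gap 8.8
t 12.25 knobyaw -16.21 Mz 0.004 M [ 0.38 -0.83  0.  ] F [ 4.5  2.9 -2.8] pos [605.5  40.9 102.2] gap 8.5
```

```bash
python3 -m creep '[[[0,0,0],[1,0,0]],[[0,0,0],[0,0,0]]]'>/dev/null; python3 s.py; python3 -m creep '[[[0,0,0],[1,0,0]],[[0,0,0],[0,0,0]]]'>/dev/null; python3 s.py
```

```text
t 12.45 knobyaw -17.23 Mz 0.045 M [ 0.25 -0.85  0.05] F [ 4.5  2.6 -3.6] pos [605.5  41.  102.2] gap 8.7
t 12.65 knobyaw -18.23 Mz 0.102 M [ 0.28 -0.84  0.1 ] F [ 4.4  1.4 -2.8] pos [605.5  40.9 102.3] gap 8.8
```

```bash
python3 -m creep '[[[0,0,0],[0.8,0,0]],[[0,0,0],[0,0,0]]]'>/dev/null; python3 s.py; python3 -m creep '[[[0,0,0],[0.7,0,0]],[[0,0,0],[0,0,0]]]'>/dev/null; python3 s.py
```

```text
t 12.85 knobyaw -19.03 Mz 0.104 M [ 0.26 -0.86  0.1 ] F [ 4.6  0.7 -2.6] pos [605.5  40.9 102.2] gap 9.0
t 13.05 knobyaw -19.72 Mz 0.175 M [ 0.21 -0.92  0.17] F [ 5.6  2.  -3.5] pos [605.5  40.9 102.3] gap 8.7
```

```bash
python3 -m creep '[[[0,0,0],[0.7,0,0]],[[0,0,0],[0,0,0]]]'>/dev/null; python3 s.py; python3 -m creep '[[[0,0,0],[0,0,0]],[[0,0,0],[0,0,0]]]'>/dev/null; python3 s.py;python3 -m creep '[[[0,0,0],[0,0,0]],[[0,0,0],[0,0,0]],[[0,0,0],[0,0,0]]]'>/dev/null; python3 s.py
```

```text
t 13.25 knobyaw -20.42 Mz 0.24 M [ 0.25 -0.87  0.24] F [ 4.1  1.5 -3.2] pos [605.5  40.9 102.3] gap 9.1
t 13.45 knobyaw -20.41 Mz 0.165 M [ 0.25 -0.87  0.16] F [ 5.5  1.8 -3.5] pos [605.5  40.9 102.2] gap 8.9
t 13.75 knobyaw -20.41 Mz 0.186 M [ 0.27 -0.89  0.19] F [ 5.   0.7 -3.9] pos [605.5  40.9 102.3] gap 8.2
```

```bash
python3 -m creep '[[[0,0,0],[0.5,0,0]],[[0,0,0],[0,0,0]],[[0,0,0],[0,0,0]]]'>/dev/null; python3 s.py; python3 -m creep '[[[0,0,0],[0,0,0]],[[0,0,0],[0,0,0]],[[0,0,0],[0,0,0]],[[0,0,0],[0,0,0]]]'>/dev/null; python3 s.py
```

```text
t 14.05 knobyaw -20.9 Mz 0.249 M [ 0.22 -0.88  0.25] F [ 4.8  1.2 -2.9] pos [605.5  40.9 102.2] gap 9.1
t 14.45 knobyaw -20.9 Mz 0.21 M [ 0.27 -0.85  0.21] F [ 4.4  1.4 -3.8] pos [605.5  40.9 102.2] gap 8.7
```

```bash
python3 -m creep '[[[0,0,0],[-3,0,0]],[[0,0,0],[-5,0,0]],[[0,0,0],[-6,0,0]],[[0,0,0],[-6,0,0]],[[0,0,0],[-6,0,0]],[[0,0,0],[-5,0,0]],[[0,0,0],[-4,0,0]],[[0,0,0],[0,0,0]]]'>/dev/null; python3 s.py;python3 -m creep '[[[0,0,0],[-1,0,0]],[[0,0,0],[-1,0,0]],[[0,0,0],[0,0,0]]]'>/dev/null; python3 s.py
```

```text
t 15.25 knobyaw 14.18 Mz 0.009 M [ 0.59 -0.93  0.01] F [ 5.4  5.2 -4.1] pos [605.5  41.5 102.3] gap 8.4
t 15.55 knobyaw 16.08 Mz -0.138 M [ 0.57 -0.96 -0.14] F [ 5.6  3.5 -3.4] pos [605.5  41.5 102.3] gap 8.8
```

```bash
python3 -m creep '[[[0,0,0],[-1,0,0]],[[0,0,0],[-0.8,0,0]],[[0,0,0],[0,0,0]]]'>/dev/null; python3 s.py;python3 -m creep '[[[0,0,0],[0,0,0]],[[0,0,0],[0,0,0]],[[0,0,0],[0,0,0]]]'>/dev/null; python3 s.py;python3 -m creep '[[[0,0,0],[0,0,0]],[[0,0,0],[0,0,0]],[[0,0,0],[0,0,0]]]'>/dev/null; python3 s.py
```

```text
t 15.85 knobyaw 17.86 Mz -0.235 M [ 0.54 -0.99 -0.24] F [ 5.2  3.5 -2.8] pos [605.5  41.6 102.2] gap 8.6
t 16.15 knobyaw 17.85 Mz -0.136 M [ 0.56 -0.94 -0.14] F [ 5.6  3.3 -3. ] pos [605.5  41.5 102.2] gap 8.9
t 16.45 knobyaw 17.84 Mz -0.277 M [ 0.57 -0.9  -0.28] F [ 4.2  3.4 -3.6] pos [605.5  41.6 102.2] gap 8.6
```

```bash
python3 -m creep '[[[0,0,0],[-0.4,0,0]],[[0,0,0],[0,0,0]],[[0,0,0],[0,0,0]],[[0,0,0],[0,0,0]],[[0,0,0],[0,0,0]],[[0,0,0],[0,0,0]]]'>/dev/null; python3 s.py;python3 -m creep '[[[0,0,0],[3,0,0]],[[0,0,0],[5,0,0]],[[0,0,0],[6,0,0]],[[0,0,0],[6,0,0]],[[0,0,0],[6,0,0]],[[0,0,0],[5,0,0]],[[0,0,0],[4,0,0]],[[0,0,0],[0,0,0]]]'>/dev/null; python3 s.py
```

```text
t 17.05 knobyaw 18.24 Mz -0.281 M [ 0.53 -0.94 -0.28] F [ 5.2  4.  -4.3] pos [605.5  41.6 102.3] gap 9.1
t 17.85 knobyaw -16.84 Mz -0.03 M [ 0.22 -0.85 -0.03] F [ 4.8  1.7 -4.5] pos [605.5  40.9 102.3] gap 8.4
```

```bash
python3 -m creep '[[[0,0,0],[1,0,0]],[[0,0,0],[1,0,0]],[[0,0,0],[0,0,0]]]'>/dev/null; python3 s.py;python3 -m creep '[[[0,0,0],[0.6,0,0]],[[0,0,0],[0,0,0]]]'>/dev/null; python3 s.py
```

```text
t 18.15 knobyaw -18.75 Mz 0.08 M [ 0.3  -0.87  0.08] F [ 5.1  1.5 -4.2] pos [605.5  40.9 102.2] gap 8.6
t 18.35 knobyaw -19.33 Mz 0.151 M [ 0.24 -0.84  0.15] F [ 5.6  0.5 -3.2] pos [605.5  40.9 102.3] gap 8.5
```

```bash
python3 -m creep '[[[0,0,0],[1,0,0]],[[0,0,0],[0.6,0,0]],[[0,0,0],[0,0,0]]]'>/dev/null; python3 s.py;python3 -m creep '[[[0,0,0],[0,0,0]],[[0,0,0],[0,0,0]],[[0,0,0],[0,0,0]],[[0,0,0],[0,0,0]]]'>/dev/null; python3 s.py;python3 -m creep '[[[0,0,0],[0,0,0]],[[0,0,0],[0,0,0]],[[0,0,0],[0,0,0]],[[0,0,0],[0,0,0]]]'>/dev/null; python3 s.py
```

```text
t 18.65 knobyaw -20.91 Mz 0.232 M [ 0.25 -0.83  0.23] F [ 4.8  1.9 -3.6] pos [605.5  40.9 102.2] gap 8.7
t 19.05 knobyaw -20.9 Mz 0.207 M [ 0.29 -0.85  0.21] F [ 4.7  1.8 -4.6] pos [605.5  40.9 102.2] gap 8.8
t 19.45 knobyaw -20.9 Mz 0.213 M [ 0.22 -0.87  0.21] F [ 5.6  1.4 -4.5] pos [605.5  40.9 102.2] gap 8.4
```

```bash
python3 -m creep '[[[0,0,0],[-3,0,0]],[[0,0,0],[-5,0,0]],[[0,0,0],[-6,0,0]],[[0,0,0],[-6,0,0]],[[0,0,0],[-6,0,0]],[[0,0,0],[-5,0,0]],[[0,0,0],[-4,0,0]],[[0,0,0],[0,0,0]]]'>/dev/null; python3 s.py;python3 -m creep '[[[0,0,0],[-1,0,0]],[[0,0,0],[-1,0,0]],[[0,0,0],[0,0,0]]]'>/dev/null; python3 s.py
```

```text
t 20.25 knobyaw 14.18 Mz 0.017 M [ 0.58 -0.93  0.02] F [ 5.2  4.2 -3.3] pos [605.5  41.5 102.3] gap 8.7
t 20.55 knobyaw 16.1 Mz 0.016 M [ 0.62 -0.86  0.02] F [ 5.5  3.2 -2.7] pos [605.5  41.5 102.3] gap 8.6
```

```bash
python3 -m creep '[[[0,0,0],[-1,0,0]],[[0,0,0],[-1,0,0]],[[0,0,0],[0,0,0]]]'>/dev/null; python3 s.py;python3 -m creep '[[[0,0,0],[0,0,0]],[[0,0,0],[0,0,0]],[[0,0,0],[0,0,0]]]'>/dev/null; python3 s.py;python3 -m creep '[[[0,0,0],[0,0,0]],[[0,0,0],[0,0,0]],[[0,0,0],[0,0,0]]]'>/dev/null; python3 s.py
```

```text
t 20.85 knobyaw 18.1 Mz 0.048 M [ 0.68 -0.92  0.05] F [ 5.1  4.1 -3.2] pos [605.5  41.6 102.3] gap 8.7
t 21.15 knobyaw 18.08 Mz 0.01 M [ 0.6  -0.94  0.01] F [ 5.2  3.3 -3.5] pos [605.5  41.6 102.2] gap 8.3
t 21.45 knobyaw 18.07 Mz 0.078 M [ 0.61 -0.9   0.08] F [ 5.5  3.8 -4.5] pos [605.5  41.5 102.3] gap 8.7
```

The torque is gone at an angle where the stop was felt before, so it may already have given way. I'll go on with small checked steps.

```bash
python3 -m creep '[[[0,0,0],[-1,0,0]],[[0,0,0],[-1,0,0]],[[0,0,0],[0,0,0]]]'>/dev/null; python3 s.py;python3 -m creep '[[[0,0,0],[-1,0,0]],[[0,0,0],[0,0,0]]]'>/dev/null; python3 s.py;python3 -m creep '[[[0,0,0],[-1,0,0]],[[0,0,0],[0,0,0]]]'>/dev/null; python3 s.py
```

```text
t 21.75 knobyaw 20.1 Mz 0.012 M [ 0.63 -0.91  0.01] F [ 5.   4.6 -4.2] pos [605.5  41.6 102.3] gap 8.8
t 21.95 knobyaw 21.1 Mz 0.053 M [ 0.62 -0.93  0.05] F [ 5.4  5.  -3.7] pos [605.5  41.6 102.3] gap 8.8
t 22.15 knobyaw 22.1 Mz 0.051 M [ 0.77 -0.92  0.05] F [ 5.3  4.1 -4.1] pos [605.5  41.6 102.3] gap 8.6
```

```bash
python3 -m creep '[[[0,0,0],[-1.5,0,0]],[[0,0,0],[-1.5,0,0]],[[0,0,0],[0,0,0]]]'>/dev/null; python3 s.py;python3 -m creep '[[[0,0,0],[-2,0,0]],[[0,0,0],[-2,0,0]]]'>/dev/null; python3 s.py
python3 - <<'E'
from h import *
p=ctrl.get_image("wrist"); save(p,'w3.png')
p=ctrl.get_image("top"); a=cv2.resize(p["image"][160:260,250:350],None,fx=5,fy=5,interpolation=cv2.INTER_CUBIC); cv2.imwrite('pics/t3.png',a[:,:,::-1])
E
```

```text
t 22.45 knobyaw 25.11 Mz 0.071 M [ 0.71 -0.93  0.07] F [ 4.9  3.9 -3.8] pos [605.5  41.6 102.2] gap 8.9
t 22.65 knobyaw 29.14 Mz -0.068 M [ 0.74 -0.94 -0.07] F [ 5.3  4.4 -3.7] pos [605.4  41.7 102.2] gap 8.9
```

View pics/w3.png

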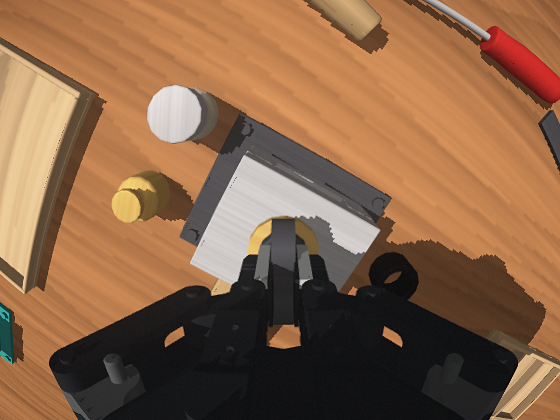

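The blade at (284,260) turns with the pads, so the screw is free. I'll go on turning it to open.

```bash
python3 -m creep '[[[0,0,0],[-4,0,0]],[[0,0,0],[-5,0,0]],[[0,0,0],[-5,0,0]],[[0,0,0],[-5,0,0]],[[0,0,0],[-5,0,0]]]'>/dev/null; python3 s.py;python3 -m creep '[[[0,0,0],[-5,0,0]],[[0,0,0],[-5,0,0]],[[0,0,0],[-5,0,0]],[[0,0,0],[-5,0,0]],[[0,0,0],[-2,0,0]],[[0,0,0],[0,0,0]]]'>/dev/null; python3 s.py; python3 -m creep '[[[0,0,0],[-2,0,0]],[[0,0,0],[-1,0,0]],[[0,0,0],[0,0,0]]]'>/dev/null; python3 s.py
```

```text
t 23.25 knobyaw 53.27 Mz -0.121 M [ 0.98 -0.71 -0.12] F [ 3.4  5.7 -2. ] pos [605.2  42.  102.2] gap 8.5
t 23.85 knobyaw 75.14 Mz 0.042 M [ 1.07 -0.57  0.04] F [ 2.8  6.7 -1.5] pos [604.8  42.2 102.3] gap 8.8
t 24.15 knobyaw -101.89 Mz 0.053 M [ 1.04 -0.52  0.05] F [ 2.8  6.3 -2. ] pos [604.8  42.2 102.3] gap 8.7
```

```bash
python3 -m creep '[[[0,0,0],[-1.5,0,0]],[[0,0,0],[-1.5,0,0]],[[0,0,0],[0,0,0]]]'>/dev/null; python3 s.py; python3 -m creep '[[[0,0,0],[-1,0,0]],[[0,0,0],[0,0,0]],[[0,0,0],[0,0,0]]]'>/dev/null; python3 s.py
```

```text
t 24.45 knobyaw -98.88 Mz -0.002 M [ 1.11 -0.5  -0.  ] F [ 1.9  5.5 -2.2] pos [604.7  42.2 102.2] gap 8.8
t 24.75 knobyaw -97.92 Mz 0.083 M [ 1.09 -0.49  0.08] F [ 2.7  6.4 -1. ] pos [604.7  42.2 102.2] gap 8.9
```

```bash
python3 -m creep '[[[0,0,0],[0,0,0]],[[0,0,0],[0,0,0]],[[0,0,0],[0,0,0]],[[0,0,0],[0,0,0]],[[-15,0,0],[0,0,0]],[[-25,0,0],[0,0,0]],[[-25,0,0],[0,0,0]],[[0,0,0],[0,0,0]]]' 0.2
python3 - <<'E'
from h import *
plan([505,36,170],0.055)
p=ctrl.get_image("wrist"); save(p,'w4.png')
E
```

```text
clock: 25.55
ee_pos: [607.0, 40.9, 171.1]
tcp_rot: [0.029, 0.704, -0.029, 0.709]
contact_force: [-0.1, -0.1, 0.0]
finger_gap: 34.1
t 25.55 pos [607.   40.9 171.1] down [ 0.007 -0.001 -1.   ] jawyaw deg -94.7 gap 34.1
shift tool [   0.4  -13.2 -101.3] turn about tool x deg 82.15
F [-0.1 -0.1  0. ] M [ 0.074 -0.045 -0.01 ] q [-0.06  0.56  1.41 -0.    1.16  0.02]
```

View pics/w4.png

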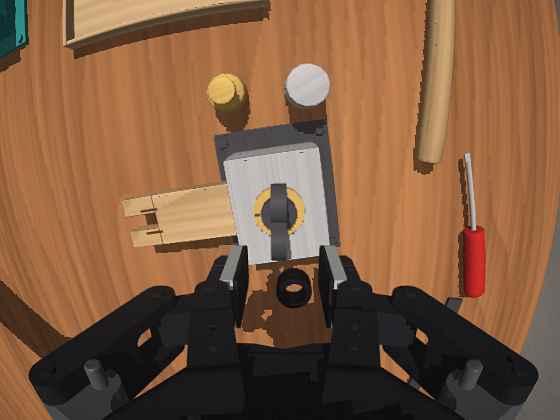

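The blade at (279,220) now lies across the block, about 83° open. Next I go to the pin neck.

```bash
python3 -m creep '[[[0,-3.3,-23],[0,0,0]],[[0,-3.3,-23],[0,0,0]],[[0,-3.3,-23],[0,0,0]],[[0,-3.3,-24],[0,0,0]],[[0,0,0],[8.2,0,0]],[[0,0,0],[8.2,0,0]],[[0,0,0],[8.2,0,0]],[[0,0,0],[8.2,0,0]],[[0,0,0],[8.2,0,0]],[[0,0,0],[8.2,0,0]],[[0,0,0],[8.2,0,0]],[[0,0,0],[8.2,0,0]]]' -0.6 && python3 -m creep '[[[20,0,0],[8.2,0,0]],[[20,0,0],[8.3,0,0]],[[0,0,0],[0,0,0]]]'
python3 - <<'E'
from h import *
plan([513,35.1,51],0.055)
p=ctrl.get_image("wrist"); save(p,'w5.png')
E
```

```text
clock: 26.8
ee_pos: [510.7, 35.5, 166.1]
tcp_rot: [0.408, 0.578, -0.409, 0.576]
contact_force: [-0.3, 0.5, -0.1]
finger_gap: 68.6
clock: 27.1
ee_pos: [509.1, 35.6, 124.2]
tcp_rot: [0.485, 0.515, -0.488, 0.512]
contact_force: [-0.6, -0.4, 0.2]
finger_gap: 68.6
t 27.1 pos [509.1  35.6 124.2] down [-0.007  0.001 -1.   ] jawyaw deg -176.87 gap 68.6
shift tool [73.2  4.4  0.8] turn about tool x deg -0.03
F [-0.6 -0.4  0.2] M [-0.02   0.008  0.049] q [-0.08  0.47  1.74 -0.    0.94  1.44]
```

View pics/w5.png

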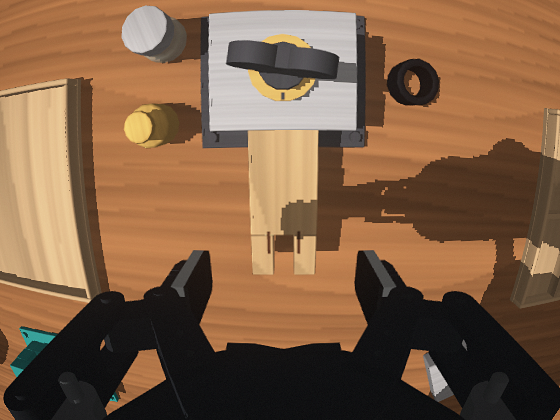

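The pin runs from (284,130) to (284,275), midway between the pads. The knob is open and the bystanders are clear. I'll lower and grip.

```bash
python3 -m creep '[[[15,4,0.8],[0,0,0.4]],[[20,0,0],[0,0,0]],[[20,0,0],[0,0,0]],[[12,0,0],[0,0,0]],[[6,0,0],[0,0,0]],[[0,0,0],[0,0,0]]]' && python3 s.py
python3 - <<'E'
from h import *
plan([513,35.1,51],0.055)
p=ctrl.get_image("wrist"); save(p,'w6.png')
p=ctrl.get_image("scene"); a=cv2.resize(p["image"][180:290,190:330],None,fx=5,fy=5,interpolation=cv2.INTER_CUBIC); cv2.imwrite('pics/s6.png',a[:,:,::-1])
E
```

```text
clock: 27.75
ee_pos: [515.8, 35.0, 54.1]
tcp_rot: [0.487, 0.513, -0.484, 0.516]
contact_force: [0.5, 0.4, -0.0]
finger_gap: 68.3
t 27.75 knobyaw 0.08 Mz 0.01 M [-0.01  0.03  0.01] F [ 0.5  0.4 -0. ] pos [515.8  35.   54.1] gap 68.3
t 27.75 pos [515.8  35.   54.1] down [ 0.006  0.    -1.   ] jawyaw deg -176.72 gap 68.3
shift tool [ 3.1 -2.9 -0.2] turn about tool x deg 0.13
F [ 0.5  0.4 -0. ] M [-0.011  0.028  0.01 ] q [-0.08  0.58  1.79  0.    0.77  1.43]
```

View pics/w6.png

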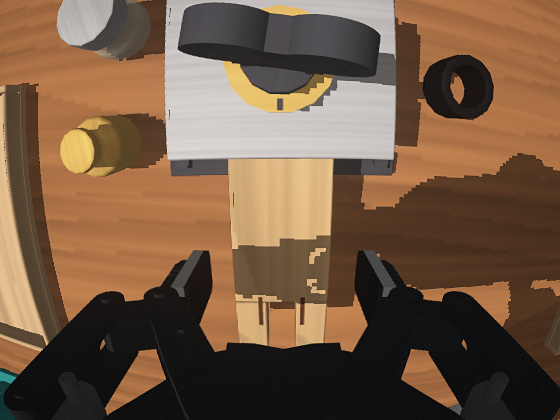

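View pics/s6.png

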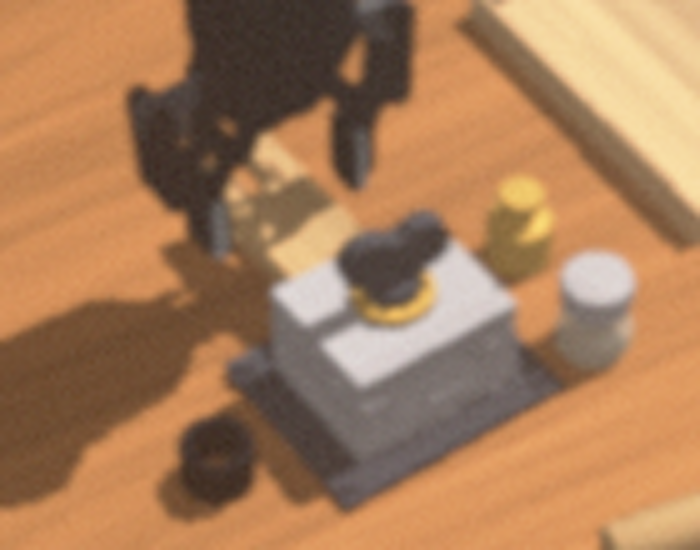

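```bash
python3 -m creep '[[[4,-2.5,0],[0,0,-0.35]],[[0,0,0],[0,0,0]]]'; python3 s.py; python3 -m creep '[[[0,0,0],[0,0,0]],[[0,0,0],[0,0,0]],[[0,0,0],[0,0,0]],[[0,0,0],[0,0,0]],[[0,0,0],[0,0,0]],[[0,0,0],[0,0,0]],[[0,0,0],[0,0,0]]]' 1 60; python3 s.py
python3 - <<'E'
from h import *
plan([513,35.1,51],0.055)
p=ctrl.get_image("wrist"); save(p,'w7.png')
E
```

```text
clock: 28.05
ee_pos: [513.2, 34.9, 50.4]
tcp_rot: [0.486, 0.514, -0.486, 0.514]
contact_force: [-0.1, -0.5, -0.5]
finger_gap: 68.4
t 28.05 knobyaw 0.03 Mz 0.023 M [ 0.04 -0.02  0.02] F [-0.1 -0.5 -0.5] pos [513.2  34.9  50.4] gap 68.4
clock: 28.75
ee_pos: [513.5, 34.9, 50.7]
tcp_rot: [0.486, 0.514, -0.485, 0.514]
contact_force: [-2.4, 0.7, 5.8]
finger_gap: 42.3
t 28.75 knobyaw 0.02 Mz 0.025 M [0.05 0.22 0.02] F [-2.4  0.7  5.8] pos [513.5  34.9  50.7] gap 42.3
t 28.75 pos [513.5  34.9  50.7] down [ 0.001  0.    -1.   ] jawyaw deg -176.78 gap 42.3
shift tool [-0.3 -0.5 -0.2] turn about tool x deg 0.06
F [-2.4  0.7  5.8] M [0.048 0.222 0.025] q [-0.08  0.58  1.79  0.    0.76  1.43]
```

View pics/w7.png

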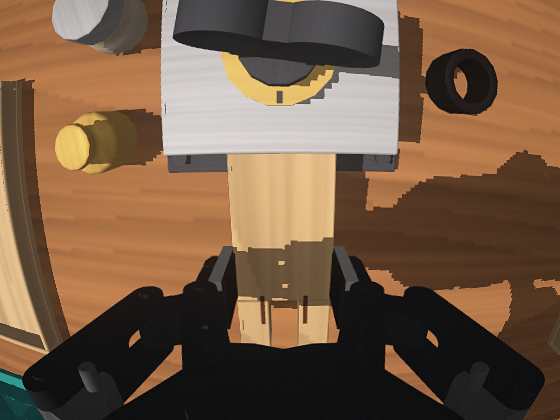

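The pin is gripped on both sides at (230,280) and (340,280). I'll draw it out, checking the force.

```bash
python3 -m creep '[[[-0.5,0,0],[0,0,0]],[[0,-3,0],[0,0,0]],[[0,-4,0],[0,0,0]],[[0,-5,0],[0,0,0]]]'; python3 s.py
```

```text
clock: 29.2
ee_pos: [501.4, 34.2, 50.8]
tcp_rot: [0.486, 0.513, -0.485, 0.514]
contact_force: [1.4, -1.1, 0.2]
finger_gap: 42.1
t 29.2 knobyaw 0.01 Mz -0.019 M [ 0.   -0.23 -0.02] F [ 1.4 -1.1  0.2] pos [501.4  34.2  50.8] gap 42.1
```

```bash
python3 -m creep '[[[0,-8,0],[0,0,0]],[[0,-8,0],[0,0,0]],[[0,-8,0],[0,0,0]],[[0,-8,0],[0,0,0]],[[0,-8,0],[0,0,0]]]'; python3 s.py;  python3 -m creep '[[[0,-8,0],[0,0,0]],[[0,-8,0],[0,0,0]],[[0,-8,0],[0,0,0]],[[0,-8,0],[0,0,0]],[[0,-6,0],[0,0,0]],[[0,0,0],[0,0,0]]]'
python3 - <<'E'
from h import *
plan([475,293,120],0.0)
p=ctrl.get_image("wrist"); save(p,'w8.png')
E
```

```text
clock: 29.7
ee_pos: [460.5, 32.0, 50.6]
tcp_rot: [0.486, 0.514, -0.486, 0.514]
contact_force: [0.0, -0.6, -0.4]
finger_gap: 42.5
t 29.7 knobyaw 0.01 Mz 0.009 M [-0.03  0.03  0.01] F [ 0.  -0.6 -0.4] pos [460.5  32.   50.6] gap 42.5
clock: 30.3
ee_pos: [422.6, 29.9, 50.7]
tcp_rot: [0.486, 0.514, -0.486, 0.514]
contact_force: [-0.6, 0.4, -1.0]
finger_gap: 42.6
t 30.3 pos [422.6  29.9  50.7] down [-0.  0. -1.] jawyaw deg -176.8 gap 42.6
shift tool [ -69.3   67.  -259.8] turn about tool x deg 3.2
F [-0.6  0.4 -1. ] M [ 0.006  0.018 -0.024] q [-0.11  0.47  2.04  0.    0.63  1.4 ]
```

View pics/w8.png

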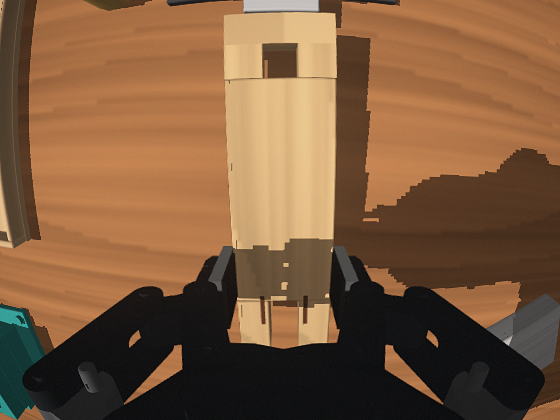

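The pin is out, its tail hole at (280,60) and clear of the tongue. I'll lift it and carry it to the plain tray.

```bash
python3 -m creep '[[[-8,0,0],[0,0,0]],[[-15,0,0],[0,0,0]],[[-20,0,0],[0,0,0]],[[-15,0,0],[0,0,0]],[[-10,6,0],[0,0,0]],[[0,6,-10],[0,0,0]],[[0,6,-20],[0,0,0]],[[0,6,-25],[0,0,0]],[[0,6,-25],[0,0,0]],[[0,6,-25],[0,0,0]],[[0,6,-25],[0,0,0]],[[0,6,-25],[0,0,0]]]' && python3 -m creep '[[[0,6,-25],[0,0,0]],[[0,6,-25],[0,0,0]],[[0,5,-25],[0,0,0]],[[0,2,-20],[0,0,0]],[[0,0,-10],[0,0,0]],[[0,0,0],[3.2,0,0]],[[0,0,0],[0,0,0]]]'
python3 - <<'E'
from h import *
plan([475,292,120],0.0)
p=ctrl.get_image("wrist"); save(p,'w9.png')
p=ctrl.get_image("top"); a=cv2.resize(p["image"][150:320,150:320],None,fx=3.5,fy=3.5,interpolation=cv2.INTER_CUBIC); cv2.imwrite('pics/t9.png',a[:,:,::-1])
E
```

```text
clock: 31.55
ee_pos: [462.7, 189.2, 118.3]
tcp_rot: [0.486, 0.514, -0.486, 0.514]
contact_force: [0.3, -0.5, -0.2]
finger_gap: 42.3
clock: 32.25
ee_pos: [475.3, 293.6, 118.2]
tcp_rot: [0.5, 0.5, -0.5, 0.5]
contact_force: [-0.0, 0.4, -0.7]
finger_gap: 42.1
t 32.25 pos [475.3 293.6 118.2] down [-0. -0. -1.] jawyaw deg -179.97 gap 42.1
shift tool [-1.8 -0.3  1.6] turn about tool x deg 0.03
F [-0.   0.4 -0.7] M [-0.031  0.033  0.023] q [ 0.42  0.55  1.61 -0.    0.98  1.99]
```

View pics/w9.png

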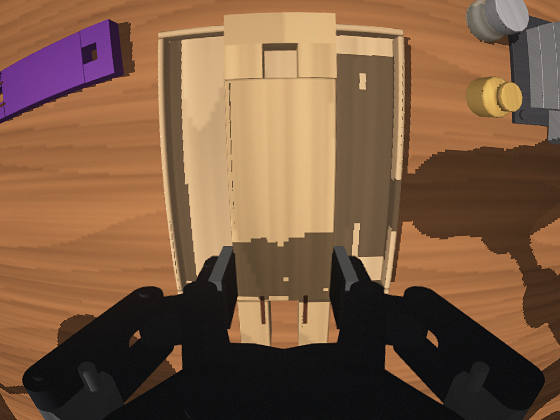

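View pics/t9.png

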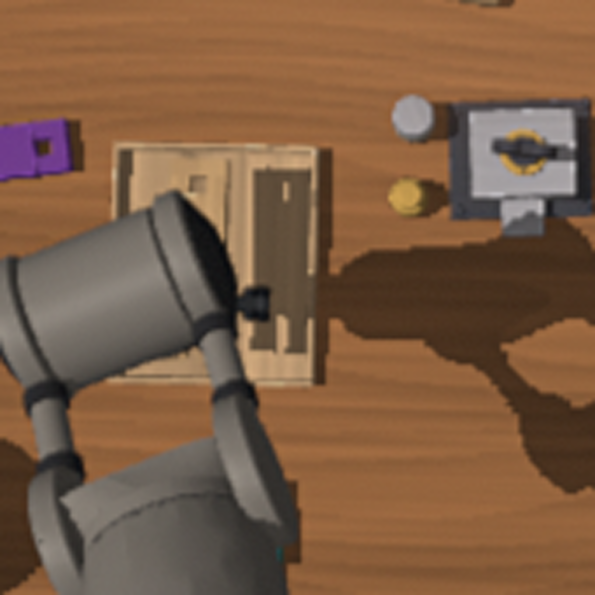

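In the wrist view the pin is over the plain tray, whose far corners are at (158,37) and (403,33). I'll check the tray's position from both views.

Run:
```python
from h import *
p=ctrl.get_image("wrist"); print(unfish(p,[(158,37),(403,33),(178,290),(386,290)],20).round(1).tolist())
print('pin tail corners z108-ish',unfish(p,[(224,15),(336,13)],118.2-19+8).round(1).tolist())
p=ctrl.get_image("top"); f=lambda L:[((u+.5)/3.5-.5+150,(v+.5)/3.5-.5+150) for u,v in L]
print(unproj(p,f([(113,145),(319,149),(313,384),(106,380)]),20).round(1).tolist())
```

```text
[[604.2, 379.2, 20.0], [606.9, 209.9, 20.0], [412.6, 376.4, 20.0], [413.0, 210.1, 20.0]]
pin tail corners z108-ish [[587.3, 316.3, 107.2], [588.1, 271.4, 107.2]]
[[605.0, 380.3, 20.0], [606.7, 209.0, 20.0], [411.6, 207.5, 20.0], [410.1, 378.3, 20.0]]
```

```bash
python3 -m creep '[[[12,-2,0],[0,0,0]],[[18,0,0],[0,0,0]],[[20,0,0],[0,0,0]],[[15,0,0],[0,0,0]],[[10,0,0],[0,0,0]],[[5,0,0],[0,0,0]],[[2,0,0],[0,0,0]],[[0,0,0],[0,0,0]]]'; python3 s.py;python3 -m creep '[[[2,0,0],[0,0,0]],[[0,0,0],[0,0,0]]]'; python3 s.py
```

```text
clock: 33.25
ee_pos: [474.1, 293.3, 36.9]
tcp_rot: [0.5, 0.5, -0.5, 0.5]
contact_force: [0.4, -0.7, -1.5]
finger_gap: 42.5
t 33.25 knobyaw -3.19 Mz 0.03 M [-0.02 -0.    0.03] F [ 0.4 -0.7 -1.5] pos [474.1 293.3  36.9] gap 42.5
clock: 33.45
ee_pos: [474.1, 293.3, 35.1]
tcp_rot: [0.5, 0.5, -0.499, 0.5]
contact_force: [-0.5, -0.4, -1.4]
finger_gap: 42.1
t 33.45 knobyaw -3.18 Mz 0.006 M [-0.01  0.02  0.01] F [-0.5 -0.4 -1.4] pos [474.1 293.3  35.1] gap 42.1
```

```bash
python3 -m creep '[[[1.5,0,0],[0,0,0]],[[0,0,0],[0,0,0]]]'>/dev/null; python3 s.py;python3 -m creep '[[[1,0,0],[0,0,0]],[[0,0,0],[0,0,0]]]' >/dev/null; python3 s.py
```

```text
t 33.65 knobyaw -3.18 Mz -0.009 M [ 0.01  0.06 -0.01] F [-0.1 -0.1 -1.2] pos [473.9 293.3  33.3] gap 42.7
t 33.85 knobyaw -3.19 Mz 0.063 M [0.03 0.06 0.06] F [-0.4 -0.   0.6] pos [474.1 293.3  32.4] gap 42.2
```

```bash
python3 -m creep '[[[0.7,0,0],[0,0,0]],[[0,0,0],[0,0,0]]]'>/dev/null; python3 s.py
```

```text
t 34.05 knobyaw -3.18 Mz 0.014 M [-0.2   0.39  0.01] F [-1.3  0.1  4.5] pos [474.1 293.3  32.2] gap 42.5
```

Contact with the floor is felt (4.5 N). I'll release slowly and rise.

```bash
python3 -m creep '[[[0,0,0],[0,0,0]],[[0,0,0],[0,0,0]],[[0,0,0],[0,0,0]],[[0,0,0],[0,0,0]]]' -0.5; python3 s.py; python3 -m creep '[[[-5,0,0],[0,0,0]],[[-15,0,0],[0,0,0]],[[-25,0,0],[0,0,0]],[[-25,0,0],[0,0,0]],[[-25,0,0],[0,0,0]],[[-15,0,0],[0,0,0]],[[0,0,0],[0,0,0]]]'
python3 - <<'E'
from h import *
plan([475,292,120],0.0)
p=ctrl.get_image("wrist"); save(p,'w10.png')
p=ctrl.get_image("scene"); save(p,'s10.png')
E
```

```text
clock: 34.45
ee_pos: [473.9, 293.2, 31.5]
tcp_rot: [0.5, 0.5, -0.5, 0.5]
contact_force: [-0.8, -0.6, 0.0]
finger_gap: 64.2
t 34.45 knobyaw -3.19 Mz -0.007 M [ 0.01 -0.01 -0.01] F [-0.8 -0.6  0. ] pos [473.9 293.2  31.5] gap 64.2
clock: 35.15
ee_pos: [475.0, 293.8, 144.2]
tcp_rot: [0.502, 0.499, -0.498, 0.501]
contact_force: [-0.9, 0.3, -0.1]
finger_gap: 64.2
t 35.15 pos [475.  293.8 144.2] down [ 0.006  0.002 -1.   ] jawyaw deg -179.98 gap 64.2
shift tool [24.2 -0.1  1.8] turn about tool x deg 0.02
F [-0.9  0.3 -0.1] M [-0.001  0.033 -0.012] q [ 0.42  0.51  1.59 -0.    1.04  1.99]
```

View pics/w10.png

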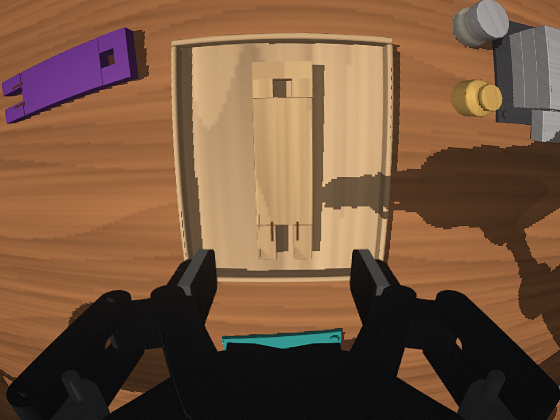

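View pics/s10.png

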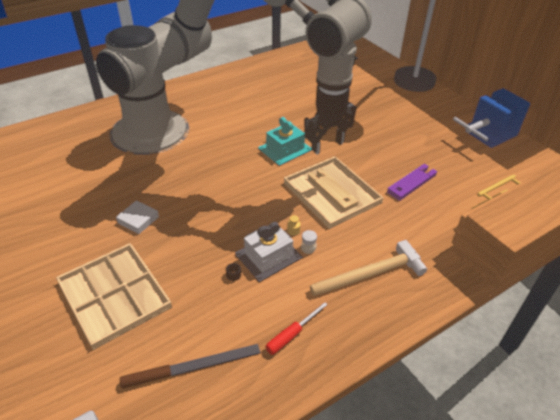

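In the wrist view the pin lies at (283,160) inside the tray. I'll check its offsets from the tray walls.

Run:
```python
from h import *
p=ctrl.get_image("wrist")
a=unfish(p,[(253,63),(312,64),(258,260),(312,257)],21);print(a.round(1).tolist(),a.mean(0))
b=unfish(p,[(173,41),(391,39),(190,280),(383,281)],20);print(b.round(1).tolist(),b.mean(0))
```

```text
[[582.3, 314.4, 21.0], [581.5, 271.7, 21.0], [428.9, 312.9, 21.0], [431.6, 269.1, 21.0]] [506.09937736 292.03747891  21.        ]
[[603.9, 375.9, 20.0], [605.4, 211.1, 20.0], [407.8, 372.9, 20.0], [406.6, 205.7, 20.0]] [505.92390349 291.40782581  20.        ]
```

The pin is centred in the tray to within about 1 mm, and its four top corners fit its flat size. The knob is open, and the jar, weight, loupe and the rest look unmoved. I'm handing in.

```bash
python3 -c "
from bench import ctrl
s=ctrl.observe(); print(s['clock'],s['contact_force']); print(ctrl.sign_off())"
```

```text
35.3 [ 0.51280951 -0.63065623  1.11625033]
the job is handed in; nothing more can be done
None
```

The wing screw is open and the pin lies flat in the plain tray. I handed the job in at 35.3 s of the allowed 72 s; sign-off gives no verdict.

**Wing screw:** I rocked it between its stops, three loosening and two tightening strokes. The highest torque I read was about 0.28 N m, against the 0.6 N m limit. On the third loosening stroke no stop was felt, either where it had been before or beyond it. The screw then turned freely to about 1.43 rad, just short of the 1.45 open stop. I did not feel that stop itself. The pictures after I let go show the blade lying across the holder.

**Pin:** I drew it straight out by about 91 mm and carried it to the tray. I lowered it until the floor was felt at 4.5 N, then released it.

**Last checks:**
- **Position:** the wrist picture puts the pin's centre within about 1 mm of the tray's centre.
- **Level:** I judged this from the picture only; the pin's outline fits a bar lying flat.
- **Robot:** the gripper is clear above the pin, with only sensor noise on the force reading (about 1 N).
- **Bystanders:** they look unmoved in the pictures; I did not measure them.

**Disagreement:** individual torque readings scattered by up to about 0.1 N m, so I repeated or lengthened some of the holds.

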